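Switch off the parts cleaner and open its push-and-turn safety cap

ROBOT

A 6-joint arm with a two-finger parallel gripper is mounted at the origin on a cart in front of the work surface, level with it; the furniture and walls round the work are solid. World frame = base frame: x ahead of the robot, y to its left, z up, the work surface at z = 0. Lengths are in mm, angles in rad, forces in N, time in s.
With the tool pointing down it reaches from about 300 to 775 mm from the base axis. Payload 14.6 kg.
Tool frame: the origin (TCP) lies at the very end of the fingers, on their centre line; the grasp point (between the pads) lies 19 mm behind it; z points along the fingers, y is the line along which they close (so a half turn about z gives the same grasp; the last joint's range is limited). The gripper opens to 94 mm and grips with 3 to 60 N. Pads are 16 mm wide; open, the fingers measure 119 mm over their backs; the gripper's body (75 mm by 177 mm) begins 78 mm behind the grasp point.
Start: joints at [1.073, 0.3, 1.521, -0, 1.321, -0.067], TCP at [229.675, 499.739, 205.446] pointing down, gripper open.
Joint ranges: [-3.03, 3.03], [-0.79, 2.21], [0.23, 2.52], [-1.04, 4.18], [0, 3.07], [-2.55, 2.55]. Speed limits (rad/s): [2.22, 2.22, 2.57, 3.14, 3.14, 3.14].

INTERFACE

Orientations are given as [roll, pitch, yaw] about the fixed x, y, z axes, in that order (R = Rz(yaw) Ry(pitch) Rx(roll)).
In Python, from cell import manip, optics gives the robot as it stands.
- The arm moves only by the shell command python3 -m crank 'ROWS' [FORCE]. ROWS is JSON, a list of rows, each a list of 7 numbers: the opening in per cent of the stroke, from 0 (shut) to 100 (fully open), then the shift along the tool's x, y, z in mm, then the turn, a rotation vector about the tool's x, y, z in rad. A call has 1 to 10 rows; each row is the pose to reach, as a shift and turn from the pose commanded when the call began, along the tool's axes at that moment; what a row does not reach only later rows make up. A row lasts 1/10 s, in which the tool goes at most 50 mm and 8.59 degrees, less where a joint would pass 70% of its speed; a pose out of reach is approached as far as the arm can. A call with a gripper value outside its range is refused whole. The fingers move at their own pace and stop on an object; FORCE is the grip in N (left out, the last holds). Time passes only in rows, so rows that repeat a pose let the fingers close. It gives the time, the measured TCP pose, the force, the opening and the grip force at its end, in the units of the state.
- manip.read_state(): the state, without advancing time (a new reading comes with each control period).
- optics.camera(name): name is "side" or "top" or "wrist"; returns (picture, depth): 480x640x3 uint8, red, green, blue; 480x640 float32, mm along the optical axis (not along the pixel's ray), 0 where there is no reading.
- optics.calibration(name): a dict with "camera_matrix" (3x3 intrinsics, pixels), "R" (3x3) and "t" (3): a world point X has camera coordinates R X + t. Camera axes: x right, y down, z forward; pixel columns grow to the right and rows downward; lengths in mm; the calibration is good to about 2 mm. A picture is of the moment at which its call begins: read the wrist's pose just before it. calibration takes no time and is no camera call; for the wrist camera it gives the pose at the moment of the call.
- manip.sign_off(): hands the job in; it is judged then, once.
The state is a dict: "clock": time; "joints": joint angles; "qd": joint speeds; "effort": joint torques, N m; "eef_pos": TCP position; "eef_rot": TCP orientation; "wrist_force": force on the tool from outside, world axes, zero at the start; "moment": the same for the moment, N m; "finger_gap": finger opening in mm; "finger_force": force on a finger pad.
Only numpy, scipy, OpenCV 4.12 (cv2) and the standard library are available. Lean on these libraries where they do the work, as an engineer would, in place of code of your own. Each camera call takes 0.05 s, during which the arm holds its last target. There are 200 camera calls.

TASK

The small bench parts cleaner is still switched on: turn its dial until the pointer stands exactly at the zero mark, the long tick of the scale, and leave it there. Then press the black safety cap of its tank down, twist it anticlockwise while it is pressed, and lift it off. Finish while still holding the cap level and still in the gripper, about 8 cm straight above where it sat; leave the lock cylinders, key, brush and oiler around the cleaner where they are.

Things in the scene. Friction and masses are not known exactly. Their poses are not given: they have to be found in the camera images.
- cleaner: bench parts cleaner, a grey box 140 (x) by 220 (y) mm, deck 60 mm over the table, fixed; place and yaw vary. Origin: centre of its underside; x points to its back, y to its left. The dial stands at (0, +60) mm, the tank neck with the safety cap at (0, -55) mm from the origin. Nothing on it is higher than 121 mm over the table
- dial (a joint): dial angle, rad: 0 = pointer at the long zero tick (toward the cleaner's back, its +x), positive = anticlockwise seen from above. Turns freely from -1.6 to +1.6, no stop or click at zero, stays where it is left (about 0.05 N m friction). Starts at 0.6 to 1.3
- dial_grip (a point): centre of the top of the dial's bar grip, on the turning axis, 95 mm over the table. The bar is black, 50 mm long (the point's x axis), 16 mm wide, 24 mm high (71 to 95 mm over the table), on a disc of 52 mm diameter; the white pointer line is on the half toward the point's +x
- cap: black safety cap, about 120 g, loose: a ribbed round skirt 60 mm across and 24 mm high with a bar grip on top, 50 mm long (cap's x axis), 16 mm wide, 24 mm high. Origin: centre of the skirt's underside, about 73 mm over the table when closed; z up. Closed, the bar runs along the cleaner's x axis. A sprung seal pushes it up with about 5 N, about 10 N when pressed 6 mm down
- cap_grip (a point): centre of the top of the cap's bar grip, on the cap's axis, 48 mm above the cap's origin and 24 mm above the flat top of the skirt; axes as the cap's. The cap opens anticlockwise seen from above; it cannot turn clockwise from closed
- opening (a point): centre of the top of the steel tank neck, under the cap, 83.5 mm over the table. Bayonet: 4.5 mm teeth hold two lugs in the cap; press the cap down over 4.5 mm (aim at 6; it bottoms at 8) and keep it down while turning. Turned 55 to 83 degrees (aim at 70; then a hard stop) it is free and lifts straight up; 25 mm up it clears the neck. About 2 mm of sideways play
- lock_cylinder_a: steel double lock cylinder, 17x71x33 mm, left of the cleaner; origin at its underside
- lock_cylinder_b: the same kind of lock cylinder, behind the cleaner; origin at its underside
- oil_bottle: small oiler bottle, 42 mm across, 122 mm high, right of the cleaner; origin at its underside
- chip_brush: flat brush lying on the table, 38x160x13 mm, right of the cleaner; origin at its underside
- car_key: key with a black plastic head, 31x73x9 mm, behind the cleaner; origin at its underside
Not all that is in view belongs to the job. Of the things that look like the cap, the largest one is meant.

How it is judged (in metres and radians):
On the way, in this order (a step that is already met when the one before it is completed fails the run):
1. the dial's pointer stands at zero (within 0.12 rad) while the cap is still on (value of joint dial between -0.12 and 0.12 rad and z of cap in the frame of cleaner below 0.078 m), for 0.3 s.
2. the cap is pressed down at least 4 mm (value of joint dial between -0.12 and 0.12 rad and z of cap in the frame of cleaner below 0.0695 m), for 0.1 s.
3. the cap is off the neck (value of joint dial between -0.12 and 0.12 rad and z of cap in the frame of cleaner above 0.095 m), for 0.1 s.
At the end, for the whole second after the job is handed in: The dial reads zero within 0.12 rad; the fingers hold the cap (more than 1 N), at rest, level within 0.2 rad, 50 to 120 mm above its closed place and within 35 mm sideways of the opening's axis, touching nothing of the cleaner (value of joint dial between -0.12 and 0.12 rad and z of cap in the frame of cleaner between 0.123 and 0.193 m and horizontal distance between cap and opening below 0.035 m and angle between cap's own z axis and vertical below 0.2 rad and contact force between the fingers and cap above 1 N and contact force between cap and cleaner below 0.1 N and linear speed of cap below 0.03 m/s); the arm keeps its last pose, push and grip.
It fails at once if a bystander is moved by more than 30 mm (distance of any of lock_cylinder_a, lock_cylinder_b, oil_bottle, chip_brush, car_key from where it was at the start of the episode above 0.03 m).
It also fails if it takes over 51 s, if anything falls off the work surface, if the arm or the gripper's body presses on something with over 40 N, if the wrist force passes 120 N, or if a joint passes its speed limit or range.

## Working session

There is one attempt and no reset: what is moved stays moved. The work goes in short steps, Python scripts to look and compute and a shell command to move; the robot and the scene stay as the last step left them, time stands still between calls to the robot, and variables do not carry over. Pictures are saved under pics/ and viewed, at most 10 in all, crops included, and the job is handed in when it is done.

```bash
mkdir -p pics; ls
python3 - <<'E'
from cell import manip, optics
import cv2
print(manip.read_state())
for n in ["top","side"]:
    p,d=optics.camera(n); cv2.imwrite(f"pics/{n}0.png",p[:,:,::-1]); c=optics.calibration(n); print(c)
E
```

```text
pics
{'clock': 0.0, 'joints': array([ 1.07337842e+00,  3.00498968e-01,  1.52156054e+00, -1.17200313e-06,
        1.32068098e+00, -6.66172081e-02]), 'qd': array([-0.00045037, -0.00078186,  0.00109119, -0.00015766,  0.00087197,
        0.00011577]), 'effort': array([-2.99133862e-03, -5.31815708e+01, -3.52731264e+01,  7.05914805e-02,
        2.45326204e-02, -8.67112180e-05]), 'eef_pos': array([229.57121144, 499.52203376, 204.87972603]), 'eef_rot': array([-3.14044729e+00, -7.52762604e-05,  2.71079221e+00]), 'wrist_force': array([0.86410171, 0.06865453, 0.54644895]), 'moment': array([0.01236292, 0.01423971, 0.0189838 ]), 'finger_force': 0.0, 'finger_gap': 94.00055327581066}
{'camera_matrix': array([[596.24849389,   0.        , 324.16056498],
       [  0.        , 596.24849389, 237.38523977],
       [  0.        ,   0.        ,   1.        ]]), 'R': array([[-2.23008231e-02, -9.99750446e-01, -1.31115122e-03],
       [-9.96740442e-01,  2.23353489e-02, -7.75217552e-02],
       [ 7.75316944e-02, -4.21921507e-04, -9.96989799e-01]]), 't': array([-194.42499527,  591.25196276, 1019.98196907])}
{'camera_matrix': array([[450.91045919,   0.        , 324.67807616],
       [  0.        , 450.91045919, 241.142016  ],
       [  0.        ,   0.        ,   1.        ]]), 'R': array([[ 0.99482969, -0.10151953,  0.00276899],
       [-0.08666177, -0.86281668, -0.49803324],
       [ 0.05294923,  0.49521829, -0.86715352]]), 't': array([-612.18600224,  -72.43823349, 1037.7756806 ])}
```

View pics/top0.png

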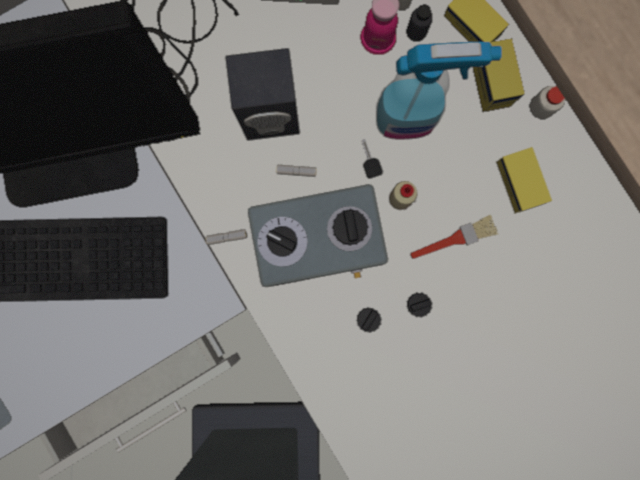

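The top view shows the grey cleaner at about (317,235), the dial at (281,239) with its white pointer toward the upper left, and the cap at (350,228). The two small caps at (369,320) and (419,304) are decoys. The next step is to measure the deck by height and colour.

```bash
cat > h.py <<'E'
import numpy as np, cv2
from cell import manip, optics
def cloud(d,c):
    K=c["camera_matrix"]; v,u=np.mgrid[:480,:640]
    P=np.stack([(u-K[0,2])*d/K[0,0],(v-K[1,2])*d/K[1,1],d],-1)
    return (P-c["t"])@c["R"]
def ray(uv,z,c):
    K=c["camera_matrix"]; r=np.array([(uv[0]-K[0,2])/K[0,0],(uv[1]-K[1,2])/K[1,1],1])@c["R"]
    o=-c["R"].T@c["t"]; return o+r*(z-o[2])/r[2]
def frame(ctr,yaw,x,y):
    return np.array([ctr[0]+np.cos(yaw)*x-np.sin(yaw)*y, ctr[1]+np.sin(yaw)*x+np.cos(yaw)*y])
def nb(m):  # biggest blob
    n,l,s,_=cv2.connectedComponentsWithStats(m.astype(np.uint8)); return l==1+np.argmax(s[1:,4])
E
python3 - <<'E'
from h import *
p,d=optics.camera("top"); c=optics.calibration("top"); W=cloud(d,c)
roi=np.zeros((480,640),bool); roi[170:300,235:400]=1
m=nb(roi&(W[...,2]>50)&(W[...,2]<125)&(d>0))
print("deck z",np.median(W[m][:,2]), m.sum())
dk=m&(W[...,2]<67)
(cx,cy),(w,h),a=cv2.minAreaRect(W[dk][:,:2].astype(np.float32)); print(cx,cy,w,h,a)
# contour ray-cast on z=60
cs,_=cv2.findContours(dk.astype(np.uint8),0,2); k=max(cs,key=cv2.contourArea)[:,0]
q=np.array([ray(x,60,c)[:2] for x in k],np.float32); print(cv2.minAreaRect(q))
# discs
for n,u,z in(("dial",(281,239),95),("cap",(350,228),121)):
    mm=m&(abs(W[...,2]-z)<6); print(n,mm.sum(),np.median(W[mm],0), cv2.minAreaRect(W[mm][:,:2].astype(np.float32)))
crop=cv2.resize(p[170:300,235:400,::-1],None,fx=4.5,fy=4.5,interpolation=cv2.INTER_CUBIC); cv2.imwrite("pics/crop0.png",crop)
E
```

```text
deck z 60.685986911499484 10530
588.92919921875 -196.1849365234375 140.12637329101562 220.04061889648438 9.634200096130371
((588.1988525390625, -196.30584716796875), (138.85963439941406, 218.01625061035156), 9.623027801513672)
dial 936 [ 588.82329071 -235.1934095    96.39665095] ((585.7596435546875, -198.246826171875), (58.31554412841797, 166.92820739746094), 13.560586929321289)
cap 315 [ 597.71908438 -250.34299289  121.17081948] ((598.1145629882812, -250.39749145507812), (49.847721099853516, 16.081830978393555), 9.721020698547363)
```

View pics/crop0.png

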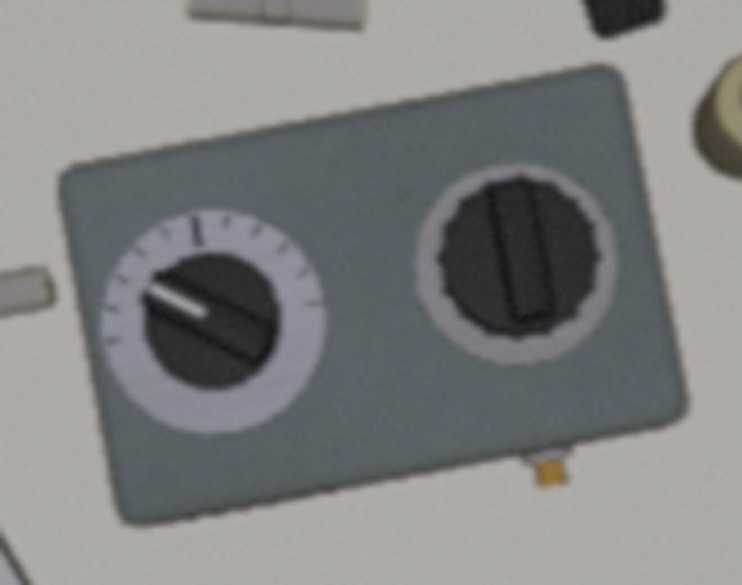

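View pics/side0.png

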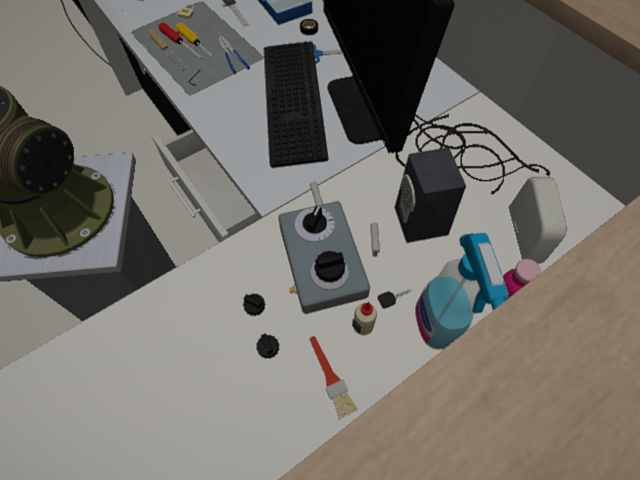

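The crop shows the dial pointer at about (150,290) to (207,315), anticlockwise of the long tick at (197,232). The cap bar lies along the cleaner's x axis. The side view shows a free path, with the monitor and speaker well behind. The deck measures 140×220 with its centre at about (588.7,-196.2) and yaw 9.63°, and the cap bar agrees with that.

```bash
cat >> h.py <<'E'
from scipy.spatial.transform import Rotation as Ro
CTR=(588.7,-196.2); YAW=0.168
def go(x,y,z,yaw):
    s=manip.read_state(); R=Ro.from_euler("xyz",s["eef_rot"])
    T=Ro.from_euler("xyz",[np.pi,0,yaw])
    print("now",s["clock"],s["eef_pos"].round(1),s["eef_rot"].round(3),"shift",R.inv().apply(np.array([x,y,z])-s["eef_pos"]).round(1),"turn",(R.inv()*T).as_rotvec().round(3))
E
python3 - <<'E'
from h import *
p,d=optics.camera("top"); c=optics.calibration("top"); W=cloud(d,c)
D=frame(CTR,YAW,0,60); print("dial",D,"cap",frame(CTR,YAW,0,-55))
r=np.hypot(W[...,0]-D[0],W[...,1]-D[1])
m=(r<32)&(W[...,2]>88)&(W[...,2]<102)
b=cv2.minAreaRect(W[m][:,:2].astype(np.float32)); q=cv2.boxPoints(b); print(b)
e=q[1]-q[0]; f=q[2]-q[1]; e=e if np.hypot(*e)>np.hypot(*f) else f
a=np.arctan2(e[1],e[0]); print("bar yaw mod pi",a%np.pi,"dial",(a-YAW)%np.pi)
w=m&(p.min(-1)>110); pt=W[w].mean(0)[:2]-D; print("white",w.sum(),np.arctan2(pt[1],pt[0])-YAW)
ob=np.array(ray((404,190),122,c)); print("oiler",ob)
go(*D,170,a%np.pi)
E
```

```text
dial [ 578.66734945 -137.04473039] cap [ 597.89659634 -250.42566381]
((579.0277099609375, -137.18124389648438), (49.860023498535156, 15.521323204040527), 62.32705307006836)
bar yaw mod pi 1.0878111 dial 0.9198111
white 29 0.9213763243769967
oiler [ 651.82946949 -336.28293597  122.        ]
now 0.2 [229.6 499.6 205.1] [-3.141 -0.     2.711] shift [-583.  -432.7   35.4] turn [-1.000e-03  0.000e+00  1.623e+00]
```

```bash
python3 -m crank '[[60,-583,-433,35,0,0,1.62],[60,-583,-433,35,0,0,1.62],[60,-583,-433,35,0,0,1.62],[60,-583,-433,35,0,0,1.62],[60,-583,-433,35,0,0,1.62],[60,-583,-433,35,0,0,1.62],[60,-583,-433,35,0,0,1.62],[60,-583,-433,35,0,0,1.62],[60,-583,-433,35,0,0,1.62],[60,-583,-433,35,0,0,1.62]]' 20; python3 -c "
from h import *
go(578.7,-137.0,170,1.088)"
```

```text
clock: 1.2
eef_pos: [470.2, 59.7, 181.4]
eef_rot: [3.141, -0.0, 1.204]
wrist_force: [0.0, 1.3, 0.5]
finger_gap: 56.4
finger_force: 0.0
now 1.2 [470.2  59.7 181.4] [ 3.141 -0.     1.204] shift [-144.8  171.7   11.5] turn [ 0.    -0.     0.116]
```

```bash
python3 -m crank '[[60,-145,172,11,0,0,0.116],[60,-145,172,11,0,0,0.116],[60,-145,172,11,0,0,0.116],[60,-145,172,11,0,0,0.116],[60,-145,172,11,0,0,0.116],[60,-145,172,11,0,0,0.116],[60,-145,172,11,0,0,0.116],[60,-145,172,11,0,0,0.116]]'
python3 - <<'E'
from h import *
go(578.7,-137.0,76,1.088)
p,d=optics.camera("wrist"); cv2.imwrite("pics/w0.png",p[:,:,::-1])
E
```

```text
clock: 2.0
eef_pos: [579.2, -133.6, 170.5]
eef_rot: [-3.141, -0.0, 1.096]
wrist_force: [-0.2, 0.3, 0.2]
finger_gap: 56.7
finger_force: 0.0
now 2.0 [ 579.2 -133.6  170.5] [-3.141 -0.     1.096] shift [-3.3  1.1 94.5] turn [-0.    -0.     0.008]
```

View pics/w0.png

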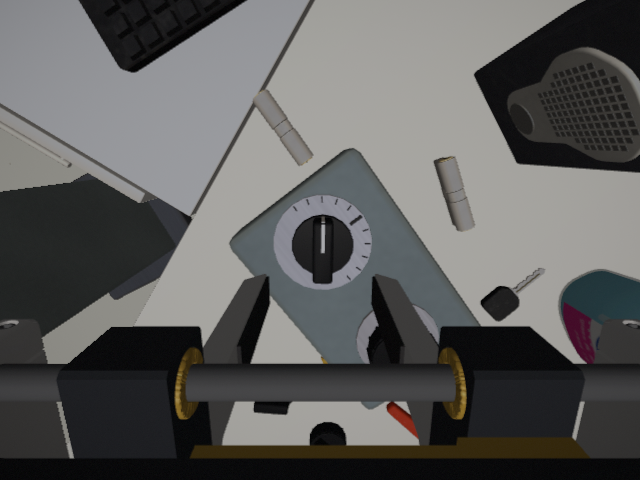

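The wrist view shows the dial bar centred at column 323 and lying between the fingers (262 and 380), parallel to the pads. The approach is well aligned, so I descend.

```bash
python3 -m crank '[[60,-3,1,30,0,0,0.008],[60,-3,1,60,0,0,0.008],[60,-3,1,85,0,0,0.008],[60,-3,1,94,0,0,0.008],[60,-3,1,94,0,0,0.008],[60,-3,1,94,0,0,0.008]]'; python3 -c "
from h import *
go(578.7,-137.0,77,1.088)"
```

```text
clock: 2.65
eef_pos: [579.6, -137.5, 77.8]
eef_rot: [3.14, -0.0, 1.087]
wrist_force: [0.0, -0.0, -0.2]
finger_gap: 56.0
finger_force: 0.0
now 2.65 [ 579.6 -137.5   77.8] [ 3.14  -0.     1.087] shift [ 0.  -1.1  0.8] turn [ 0.002 -0.    -0.001]
```

```bash
python3 -m crank '[[0,0,-1,1,0,0,0],[0,0,-1,1,0,0,0],[0,0,-1,1,0,0,0],[0,0,-1,1,0,0,0],[0,0,-1,1,0,0,0],[0,0,-1,1,0,0,0],[0,0,-1,1,0,0,0]]' 20; python3 -c "
from h import *
go(578.7,-137.0,77,0.168)"
```

```text
clock: 3.35
eef_pos: [578.9, -137.6, 75.6]
eef_rot: [3.139, -0.0, 1.087]
wrist_force: [5.5, -1.9, -1.4]
finger_gap: 15.7
finger_force: 20.0
now 3.35 [ 578.9 -137.6   75.6] [ 3.139 -0.     1.087] shift [ 0.5 -0.5 -1.4] turn [ 0.002 -0.001  0.919]
```

```bash
python3 -m crank '[[0,0,-0.5,0,0,0,0.12],[0,0,-0.5,0,0,0,0.24],[0,0,-0.5,0,0,0,0.36],[0,0,-0.5,0,0,0,0.48],[0,0,-0.5,0,0,0,0.6],[0,0,-0.5,0,0,0,0.72],[0,0,-0.5,0,0,0,0.84],[0,0,-0.5,0,0,0,0.92],[0,0,-0.5,0,0,0,0.92],[0,0,-0.5,0,0,0,0.92]]'; python3 -c "
from h import *
go(578.7,-137.0,77,0.168)"
```

```text
clock: 4.35
eef_pos: [578.3, -136.8, 75.6]
eef_rot: [3.141, -0.001, 0.169]
wrist_force: [5.0, 1.2, -0.6]
finger_gap: 15.9
finger_force: 20.0
now 4.35 [ 578.3 -136.8   75.6] [ 3.141e+00 -1.000e-03  1.690e-01] shift [ 0.4  0.2 -1.4] turn [ 0.    -0.002  0.001]
```

```bash
python3 -m crank '[[50,0,0,0,0,0,0],[50,0,0,0,0,0,0],[50,0,0,0,0,0,0],[50,0,0,0,0,0,0],[50,0,0,-30,0,0,0],[50,0,0,-70,0,0,0],[50,0,0,-95,0,0,0],[50,0,0,-95,0,0,0]]'
python3 - <<'E'
from h import *
go(597.9,-250.4,170,0.168)
p,d=optics.camera("wrist"); c=optics.calibration("wrist"); W=cloud(d,c)
D=(578.7,-137.0); r=np.hypot(W[...,0]-D[0],W[...,1]-D[1])
m=(r<32)&(W[...,2]>88)&(W[...,2]<102)&(d>0)
b=cv2.minAreaRect(W[m][:,:2].astype(np.float32)); q=cv2.boxPoints(b)
e=max(q[1]-q[0],q[2]-q[1],key=lambda v:np.hypot(*v)); print(b,"bar",np.arctan2(e[1],e[0])-YAW)
cv2.imwrite("pics/w1.png",p[:,:,::-1])
E
```

```text
clock: 5.15
eef_pos: [579.0, -137.4, 174.3]
eef_rot: [3.139, -0.005, 0.167]
wrist_force: [1.0, -1.1, -0.2]
finger_gap: 47.0
finger_force: 0.0
now 5.15 [ 579.  -137.4  174.3] [ 3.139 -0.005  0.167] shift [ -0.2 114.5   4.6] turn [ 0.003 -0.005 -0.001]
((579.2813110351562, -136.14878845214844), (49.57426071166992, 15.482135772705078), 9.855253219604492) bar 0.004006639
```

View pics/w1.png

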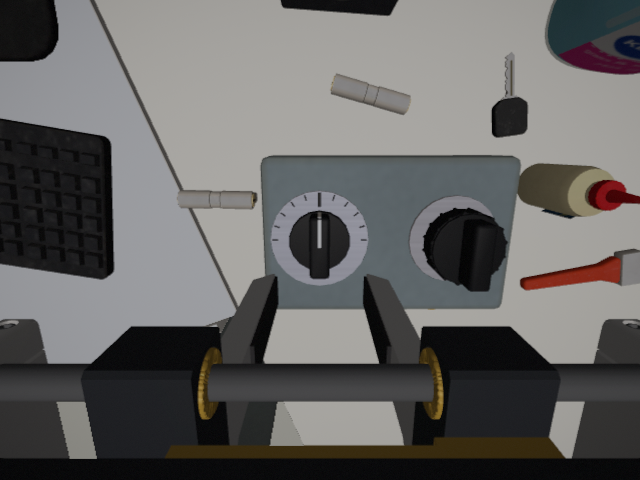

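The dial's white pointer at (319,230) meets the long tick at (319,200), and the bar measures 0.004 rad. The cap is next, at about (465,248) in this view.

```bash
python3 -m crank '[[50,0,50,2,0,-0.002,0],[50,0,100,4,0,-0.005,0],[50,0,114.5,4,0.002,-0.005,0],[50,0,114.5,4,0.002,-0.005,0],[50,0,114.5,4,0.002,-0.005,0],[50,0,114.5,4,0.002,-0.005,0]]'; python3 -c "
from h import *
p,d=optics.camera('wrist'); W=cloud(d,optics.calibration('wrist'))
m=(np.hypot(W[...,0]-598,W[...,1]+250.4)<30)&(abs(W[...,2]-121)<7)&(d>0)
print(cv2.minAreaRect(W[m][:,:2].astype(np.float32)),np.median(W[m][:,2]))
go(597.9,-250.4,98.5,0.168)"
```

```text
clock: 5.8
eef_pos: [596.7, -248.4, 166.2]
eef_rot: [-3.139, 0.005, 0.168]
wrist_force: [-0.6, 0.7, -0.3]
finger_gap: 47.0
finger_force: 0.0
((599.7203369140625, -250.1985626220703), (49.20660400390625, 16.0023250579834), 9.286491394042969) 122.14503498636759
now 5.85 [ 596.8 -248.5  166.4] [-3.139  0.005  0.168] shift [ 1.1  2.2 67.9] turn [-0.002  0.005  0.   ]
```

```bash
python3 -m crank '[[50,1,2,20,-0.001,0.003,0],[50,1,2,45,-0.001,0.003,0],[50,1,2,62,-0.001,0.003,0],[50,1,2,67,-0.001,0.003,0],[50,1,2,67,-0.001,0.003,0],[50,1,2,67,-0.001,0.003,0]]'; python3 -c "
from h import *
go(597.9,-250.4,98.5,0.168)"
```

```text
clock: 6.45
eef_pos: [598.2, -251.4, 100.6]
eef_rot: [-3.142, 0.001, 0.167]
wrist_force: [-0.3, -0.8, -0.1]
finger_gap: 46.7
finger_force: 0.0
now 6.45 [ 598.2 -251.4  100.6] [-3.142e+00  1.000e-03  1.670e-01] shift [-0.1 -1.1  2.1] turn [-0.     0.001 -0.001]
```

```bash
python3 -m crank '[[50,0,-1,1.5,0,0,0],[0,0,-1,1.5,0,0,0],[0,0,-1,1.5,0,0,0],[0,0,-1,1.5,0,0,0],[0,0,-1,1.5,0,0,0],[0,0,-1,1.5,0,0,0],[0,0,-1,1.5,0,0,0],[0,0,-1,1.5,0,0,0]]' 45; python3 -c "
from h import *
go(597.9,-250.4,93,0.168)"
```

```text
clock: 7.25
eef_pos: [597.5, -250.6, 98.0]
eef_rot: [-3.141, 0.002, 0.167]
wrist_force: [-0.7, 1.2, 1.3]
finger_gap: 15.6
finger_force: 45.0
now 7.25 [ 597.5 -250.6   98. ] [-3.141e+00  2.000e-03  1.670e-01] shift [ 0.4 -0.2  5. ] turn [-0.001  0.002 -0.001]
```

```bash
python3 -m crank '[[0,0,0,2,0,0,0],[0,0,0,4,0,0,0],[0,0,0,6,0,0,0],[0,0,0,6,0,0,0],[0,0,0,6,0,0,0],[0,0,0,6,0,0,0]]'; python3 -c "
from h import *
p,d=optics.camera('top'); W=cloud(d,optics.calibration('top'))
m=(np.hypot(W[...,0]-598,W[...,1]+250.4)<26)&(W[...,2]>80)&(W[...,2]<105)&(d>0)
print(m.sum(),np.median(W[m][:,2]))
go(597.9,-250.4,92,0.168)"
```

```text
clock: 7.85
eef_pos: [597.6, -250.7, 92.6]
eef_rot: [-3.141, 0.002, 0.167]
wrist_force: [-4.0, 1.6, 9.1]
finger_gap: 15.9
finger_force: 45.0
2 91.33652996156341
now 7.9 [ 597.6 -250.7   92.6] [-3.141e+00  2.000e-03  1.670e-01] shift [ 0.3 -0.2  0.6] turn [-0.001  0.002 -0.001]
```

```bash
python3 -m crank '[[0,0,0,0.5,0,0,-0.12],[0,0,0,0.5,0,0,-0.24],[0,0,0,0.5,0,0,-0.36],[0,0,0,0.5,0,0,-0.48],[0,0,0,0.5,0,0,-0.6],[0,0,0,0.5,0,0,-0.6]]'; python3 -c "
from h import *
go(597.9,-250.4,92,1.39)"
```

```text
clock: 8.5
eef_pos: [598.3, -251.0, 92.6]
eef_rot: [3.141, 0.0, 0.771]
wrist_force: [0.6, 0.4, 9.0]
finger_gap: 15.6
finger_force: 45.0
now 8.5 [ 598.3 -251.    92.6] [3.141 0.    0.771] shift [ 0.2 -0.7  0.6] turn [ 0.001  0.    -0.619]
```

```bash
python3 -m crank '[[0,0,0,0.3,0,0,-0.12],[0,0,0,0.3,0,0,-0.24],[0,0,0,0.3,0,0,-0.36],[0,0,0,0.3,0,0,-0.48],[0,0,0,0.3,0,0,-0.6],[0,0,0,0.3,0,0,-0.62],[0,0,0,0.3,0,0,-0.62],[0,0,0,0.3,0,0,-0.62]]'; python3 -c "
from h import *
s=manip.read_state(); print(s['moment'],s['joints'])
go(597.9,-250.4,180,1.39)"
```

```text
clock: 9.3
eef_pos: [598.3, -251.1, 92.3]
eef_rot: [3.141, 0.001, 1.387]
wrist_force: [-0.0, -0.7, 8.4]
finger_gap: 15.6
finger_force: 45.0
[-0.07996318 -0.05271537 -0.03645465] [-4.53565567e-01  6.21061066e-01  1.32790850e+00 -3.61779001e-04
  1.19177718e+00 -2.69444182e-01]
now 9.3 [ 598.3 -251.1   92.3] [3.141e+00 1.000e-03 1.387e+00] shift [  0.5  -0.5 -87.7] turn [ 0.001  0.001 -0.003]
```

```bash
python3 -m crank '[[0,0,0,-4,0,0,0],[0,0,0,-8,0,0,0],[0,0,0,-12,0,0,0],[0,0,0,-16,0,0,0],[0,0,0,-16,0,0,0]]'
```

```text
clock: 9.8
eef_pos: [597.5, -250.6, 107.3]
eef_rot: [-3.139, -0.0, 1.387]
wrist_force: [0.7, -0.9, -0.4]
finger_gap: 15.8
finger_force: 45.0
```

No resistance, so the cap is free.

```bash
python3 -m crank '[[0,0,0,-10,0,0,0],[0,0,0,-20,0,0,0],[0,0,0,-35,0,0,0],[0,0,0,-50,0,0,0],[0,0,0,-65,0,0,0],[0,0,0,-71,0,0,0],[0,0,0,-71,0,0,0],[0,0,0,-71,0,0,0],[0,0,0,-71,0,0,0],[0,0,0,-71,0,0,0]]'
python3 - <<'E'
from h import *
go(597.9,-250.4,178,1.39)
p,d=optics.camera("side"); cv2.imwrite("pics/s1.png",cv2.resize(p[150:330,220:460,::-1],None,fx=3.3,fy=3.3))
p,d=optics.camera("top"); c=optics.calibration("top"); W=cloud(d,c)
D=(578.7,-137.0); m=(np.hypot(W[...,0]-D[0],W[...,1]-D[1])<32)&(abs(W[...,2]-95)<5)
print(m.sum(),cv2.minAreaRect(W[m][:,:2].astype(np.float32)) if m.any() else 0)
E
```

```text
clock: 10.8
eef_pos: [597.5, -250.6, 177.4]
eef_rot: [-3.138, -0.001, 1.387]
wrist_force: [-0.9, 0.5, -1.8]
finger_gap: 15.7
finger_force: 45.0
now 10.8 [ 597.5 -250.6  177.4] [-3.138e+00 -1.000e-03  1.387e+00] shift [ 0.3  0.3 -0.6] turn [-0.003 -0.001 -0.003]
128 ((588.3727416992188, -135.688720703125), (30.415298461914062, 15.620068550109863), 9.526819229125977)
```

View pics/s1.png

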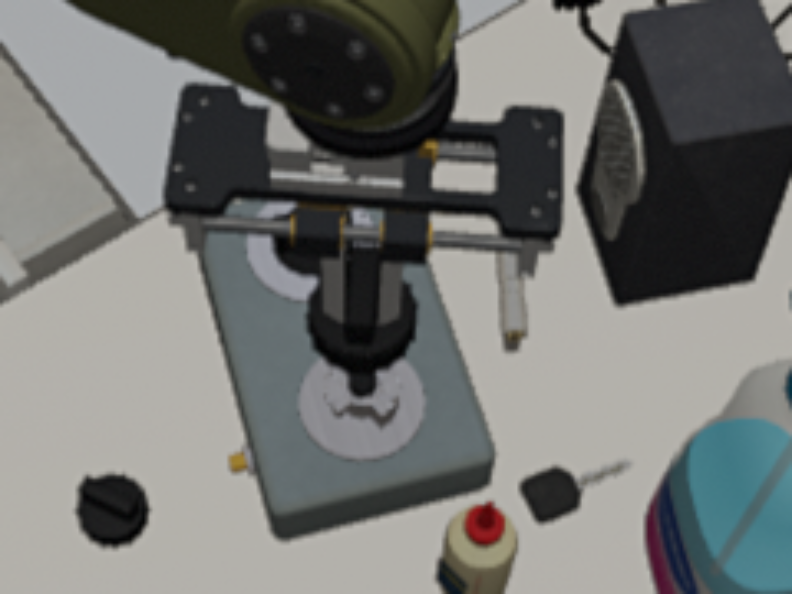

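The cap, at about (362,320), is held level above the open neck at (362,410). The dial bar still measures 9.5°, which is zero, and the bystanders are in place.

```bash
python3 -c "
from cell import manip
s=manip.read_state(); print(s['qd'].round(3),s['finger_force']); print(manip.sign_off())"
```

```text
[-0.    -0.004 -0.002 -0.    -0.    -0.   ] 44.998823404312134
the job is handed in; nothing more can be done
None
```

The job is handed in: the dial stands at zero, and the cap was pressed, twisted and lifted off, and is held level about 8 cm above the neck, with no bystanders disturbed.

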